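# Set up the box easel and stand a cabinet door on it

## Robot

A 6-joint arm with a two-finger parallel gripper is mounted at the origin on the work surface; the furniture and walls round the work are solid. World frame = base frame: x ahead of the robot, y to its left, z up, the work surface at z = 0. Lengths are in m, angles in rad, forces in N, time in s.
With the tool pointing down it reaches from about 0.3 to 0.775 m from the base axis. Payload 14.6 kg.
Tool frame: the origin (TCP) lies at the very end of the fingers, on their centre line; the grasp point (between the pads) lies 19 mm behind it; z points along the fingers, y is the line along which they close (so a half turn about z gives the same grasp; the last joint's range is limited). The gripper opens to 94 mm and grips with 3 to 60 N. Pads are 16 mm wide; open, the fingers measure 119 mm over their backs; the gripper's body (75 mm by 177 mm) begins 78 mm behind the grasp point.
Start: joints at [-1.32, 0.3, 1.521, -0, 1.321, -0.067], TCP at [0.172, -0.522, 0.205] pointing down, gripper open.
Joint ranges: [-3.03, 3.03], [-0.79, 2.21], [0.23, 2.52], [-1.04, 4.18], [0, 3.07], [-2.55, 2.55]. Speed limits (rad/s): [2.22, 2.22, 2.57, 3.14, 3.14, 3.14].

## Interface

Orientations are given as [roll, pitch, yaw] about the fixed x, y, z axes, in that order (R = Rz(yaw) Ry(pitch) Rx(roll)).
In Python, from station import ctrl gives the robot as it stands. The module is installed in compiled form; this text tells all that it offers.
- The arm moves only by the tool step_arm, never from a script. Its argument "deltas" is a list of rows, each an object with "dp": the shift along the tool's x, y, z scaled (see below), a list of three; "twist": the turn about the tool's z scaled (see below). In form: [{"dp": [tx, ty, tz], "twist": twist}, ...]. A call has 1 to 12 rows; each row shifts and turns the commanded pose from where the row before left it, along the tool's axes as they then stand; what a row does not reach is not made up. The controller multiplies each number of a shift by 0.04 m and each number of a turn by 4 degrees. A row lasts 1/10 s, in which the tool goes at most 50 mm and 8.59 degrees, less where a joint would pass 70% of its speed; a pose out of reach is approached as far as the arm can. A call with a number of a shift or a turn outside -1 to 1 is refused whole. A call with a gripper value outside its range is refused whole. "gripper" is the opening, from -1 (shut) to 1 (fully open), set as the call begins (left out, the last holds). The fingers move at their own pace and stop on an object; "squeeze" is the grip in N (left out, the last holds). Time passes only in rows, so rows that do not move let the fingers close. It gives the time, the measured TCP pose, the force, the opening and the grip force at its end, in the units of the state.
- ctrl.get_obs(): the state, without advancing time (a new reading comes with each control period).
- ctrl.camera(name): name is "scene" or "top" or "wrist"; returns (picture, depth): 400x640x3 uint8, red, green, blue; 400x640 float32, m along the optical axis (not along the pixel's ray), 0 where there is no reading.
- ctrl.get_calibration(name): a dict with "fx", "fy", "cx", "cy" (pixels), "world_to_cam" (4x4, takes a point from world to camera coordinates); the wrist camera has in their place "hand_eye" (4x4, takes a point from camera to tool coordinates, whose origin is the TCP and whose axes are the flange's). Camera axes: x right, y down, z forward; pixel columns grow to the right and rows downward; lengths in m; the calibration is good to about 2 mm. A picture is of the moment at which its call begins: read the wrist's pose just before it. get_calibration takes no time and is no camera call.
- ctrl.hand_in(): hands the job in; it is judged then, once.
Trained networks look in the newest picture that a camera, given by its name, has taken for a name from the list of things; names that differ only in an ending like _2 or _b are one class to them, and where a whole thing is asked for, a point or a joint stands for the part that bears it (a point fixed in the world has none). Each returns a list of dicts, best first, with "conf" (0 to 1); they miss things now and then, are a little off and sometimes report something else, mostly with a low value. They report only what shows in the picture. A call takes as long as a camera call. They do not tell look-alikes from the thing itself.
- ctrl.spot_in(camera, label): "rect" ([left, top, right, bottom] as shares, 0 to 1, of the picture: columns of its width, rows of its height, round what is visible of it).
- ctrl.cut_out(camera, label): "pixels" (400x640 bool, what is visible of it) and "rect" ([left, top, right, bottom] as shares, 0 to 1, of the picture: columns of its width, rows of its height, round what is visible of it).
The state is a dict: "time_s": time; "qpos": joint angles; "joint_vel": joint speeds; "tau": joint torques, N m; "ee_pos": TCP position; "eef_rot": TCP orientation; "force": force on the tool from outside, world axes, zero at the start; "moment": the same for the moment, N m; "grip_width": finger opening in m; "grip_force": force on a finger pad.
Only numpy, scipy, OpenCV 4.12 (cv2) and the standard library are available. Lean on these libraries where they do the work, as an engineer would, in place of code of your own. Each camera call takes 0.05 s, during which the arm holds its last target. There are 200 camera calls.

## Task

Set up the box easel for brushing a small cabinet door: raise its stiff lid, which is the easel's back, until it leans back about 20 degrees past upright (110 degrees from shut). Then take the door (the tall framed panel) out of the drying rack, set it down gently, without dropping it, on its short edge in the groove in front of the lid, roughly centred, and let it lean back flat against the lid. Leave the short board in the rack, the tape measure, the blue can and the roll of tape where they are.

Things in the scene. Friction and masses are not known exactly. Their poses are not given: they have to be found in the camera images.
- easel: box easel: shallow pale wooden box fixed to the bench, 96 (x) x 160 (y) x 44 mm high, steel ears at its sides. Origin on the bench under the box: front wall face at x = -46 mm, rear face at x = +50 mm; x points from its front to its hinged rear, y along the hinge, z up. Under the lid: brush tray at the front, groove for the door's foot at the rear
- easel_groove (a point): middle of the groove's floor, 27 mm behind the easel's origin and 30 mm above the bench; axes as the easel's. The groove runs along y, 144 mm long; it is 32 mm wide (x = -16 to +16 mm here), between a lip in front (14 mm above the floor) and the rear wall (11 mm above the floor); the hinge axis is 17 mm behind and 16 mm above this point
- easel_lid (a joint): stiff hinge of the easel's lid, rad: 0 = shut (flat on the box), 1.57 = upright, 1.92 = leaning back 20 degrees, stop at 2.3; the lid stays where it is left (about 0.35 N m of friction)
- easel_hinge (a point): hinge axis of the lid, at its middle, turning with the lid: its -x points along the lid towards the tab, y along the hinge. The lid is a 9 mm plate 160 mm wide, 88 mm from axis to free edge; the axis lies in the plane of its inner face (underside when shut), which becomes the front face that the door leans on
- easel_tab (a point): tab at the middle of the lid's free edge, overhanging the box's front when shut: 38 mm wide (y), 9 mm thick, 88 to 120 mm from the hinge axis. This point is mid-thickness, 110 mm from the axis; axes as easel_hinge
- door: small unfinished cabinet door, pale wood frame with a recessed middle panel, 130 mm wide, 170 mm tall as it stands, 20 mm thick (frame 30 mm wide all round, panel 10 mm thick), 0.22 kg, loose in one bay of the drying rack. Origin: centre of one face; x along the 130 mm width, y along the 170 mm height (up), z through the thickness (it fills z = 0 to 20 mm)
- door_foot (a point): middle of the door's lower short edge (mid-thickness); axes as the door's
- door_top (a point): middle of the door's upper short edge (mid-thickness); axes as the door's
- rack: wooden drying rack, fixed: plank 150 (x) x 190 (y) x 18 mm with four rows of two dowels (10 mm thick, tops 90 mm above the bench, at y = +-34 mm) that make three bays at x = -34, 0 and +34 mm, each 24 mm wide, for boards standing along y. Origin: centre of its underside
- short_board: short board, plain plywood, 110 mm wide, 95 mm tall as it stands, 20 mm thick, loose in another bay of the rack; stays there. Origin: centre of one face; axes as for the door
- measure: tape measure lying flat on the bench, 67 x 74 x 35 mm, stays where it is. Origin: centre of its underside
- putty_can: small blue can with a grey lid, 68 mm across, 62 mm high, stays where it is. Origin: centre of its underside
- duct_tape: roll of grey duct tape lying flat, 107 mm across, 48 mm high, stays where it is. Origin: centre of its underside
Mind the look-alikes: they are no part of the job. There is more than one size of the door; the job needs the larger.

How it is judged:
By the outcome, as a careful person would: the job done as asked, in the order asked, and still so for the second after the job is handed in, with the robot touching nothing.
It also fails if it takes over 72 s, if anything falls off the work surface, if the arm or the gripper's body presses on something with over 40 N, if the wrist force passes 120 N, or if a joint passes its speed limit or range.

## Working session

There is one attempt and no reset: what is moved stays moved. The work goes in short steps, Python scripts to look and compute and a tool call to move; the robot and the scene stay as the last step left them, time stands still between calls to the robot, and variables do not carry over. Pictures are saved under pics/ and viewed, at most 10 in all, crops included, and the job is handed in when it is done.

Besides the shell and the picture viewer there is one more tool, called after "Request:" in YAML: its name, and indented under it one key for each argument. step_arm: Moves the arm, as the interface text tells. Its arguments: {"type":"object","properties":{"deltas":{"type":"array"},"gripper":{"type":"number"},"squeeze":{"type":"number"}},"required":["deltas"]}

```bash
mkdir -p pics; ls; python3 - <<'E'
from station import ctrl
import cv2,numpy as np
o=ctrl.get_obs();print(o)
for n in("scene","top"):
    p,d=ctrl.camera(n);cv2.imwrite(f"pics/{n}0.png",p[:,:,::-1]);np.savez(f"{n}0.npz",p=p,d=d)
    c=ctrl.get_calibration(n);print(n,c)
    for l in("easel","door","short_board","rack","easel_tab"):
        for r in ctrl.spot_in(n,l)[:3]:
            q=np.array(r["rect"])*[640,400,640,400];print(l,round(r["conf"],2),q.round())
E
```

```text
pics
{'time_s': 0.0, 'qpos': array([-1.31958623e+00,  3.00476757e-01,  1.52156251e+00, -7.26393818e-05,
        1.32065958e+00, -6.66196218e-02]), 'joint_vel': array([ 0.0013193 ,  0.00177888, -0.00089047, -0.00063377, -0.00099388,
        0.0014694 ]), 'tau': array([ 9.25650675e-04, -5.31807804e+01, -3.52735877e+01,  7.08749355e-02,
        2.44231615e-02, -1.06952771e-04]), 'ee_pos': array([ 0.17178573, -0.52222537,  0.20489107]), 'eef_rot': array([-3.14048423e+00, -3.43704475e-06,  3.17847737e-01]), 'force': array([-0.28886727,  1.15625825,  0.29656308]), 'moment': array([-0.01767399, -0.06695107, -0.01840986]), 'grip_force': 0.0, 'grip_width': 0.09413445749324349}
scene {'fx': 447.3074976377494, 'fy': 447.3074976377494, 'cx': 313.7608617297248, 'cy': 201.07653044782433, 'world_to_cam': array([[ 0.90693713, -0.42108567, -0.0123252 , -0.55491482],
       [-0.18435265, -0.37041282, -0.91038917,  0.18225242],
       [ 0.37878642,  0.82793792, -0.4135694 ,  1.28824532],
       [ 0.        ,  0.        ,  0.        ,  1.        ]])}
easel 0.61 [297. 230. 340. 250.]
door 0.74 [298. 172. 321. 203.]
door 0.57 [269. 153. 281. 208.]
short_board 0.54 [258. 172. 271. 209.]
rack 0.66 [266. 150. 285. 209.]
rack 0.56 [240. 182. 292. 221.]
easel_tab 0.66 [293. 228. 338. 248.]
top {'fx': 511.65592475381334, 'fy': 511.65592475381334, 'cx': 325.6453960871155, 'cy': 193.85396769874222, 'world_to_cam': array([[ 0.00333189, -0.99997594, -0.00608355, -0.09580645],
       [-0.99111846, -0.0024935 , -0.13295855,  0.59444473],
       [ 0.13294019,  0.00647253, -0.99110293,  1.36093226],
       [ 0.        ,  0.        ,  0.        ,  1.        ]])}
easel 0.63 [334. 197. 409. 250.]
door 0.86 [217. 142. 235. 182.]
door 0.84 [191. 201. 248. 223.]
short_board 0.78 [193. 215. 238. 232.]
rack 0.86 [181. 196. 263. 259.]
easel_tab 0.93 [346. 197. 407. 247.]
```

View pictures.

```bash
python3 - <<'E'
import cv2
a=cv2.imread("pics/top0.png")[110:290,150:450];b=cv2.imread("pics/scene0.png")[120:290,200:400]
cv2.imwrite("pics/a.png",cv2.resize(a,(800,480),interpolation=2));cv2.imwrite("pics/b.png",cv2.resize(b,(700,595),interpolation=2))
E
```

```text
(no output)
```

View pics/a.png

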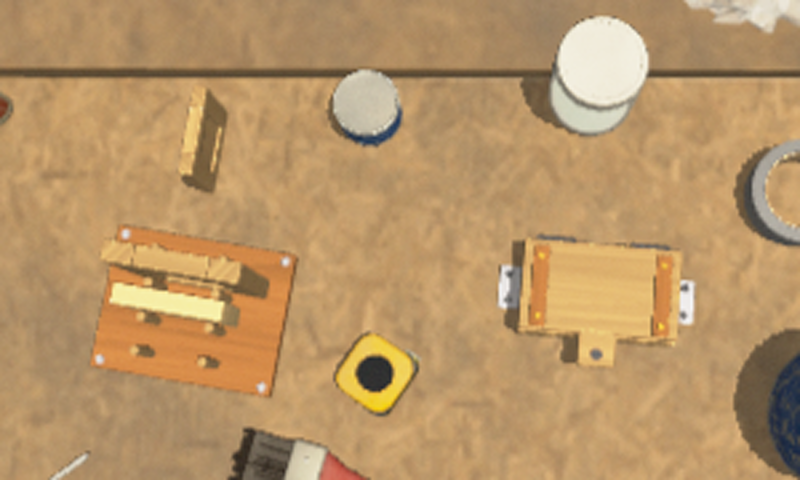

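View pics/b.png

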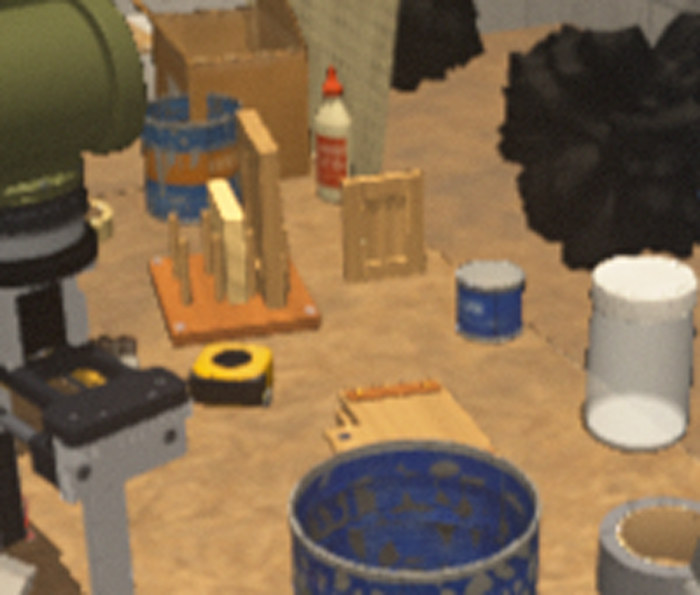

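Top view: tall framed door in the far rack bay at px (214,207), short plywood board next to it (213,223), and a free‑standing smaller framed door at (226,162), which is the look‑alike. The easel lid is at (374,217) with its tab at (374,241). I choose the rack's tall one and check its height below.

```bash
cat >h.py <<'E'
import numpy as np,cv2
from station import ctrl
def cloud(n,d,c=None,T=None):
    c=c or ctrl.get_calibration(n)
    if T is None:T=np.linalg.inv(c["world_to_cam"])
    v,u=np.mgrid[:400,:640]
    P=np.stack([(u-c["cx"])/c["fx"]*d,(v-c["cy"])/c["fy"]*d,d],-1)@T[:3,:3].T+T[:3,3]
    P[d==0]=np.nan
    return P
def rect(Q):
    (c,s,a)=cv2.minAreaRect((Q[:,:2]*1000).astype(np.float32));return np.round(c,1),np.round(s,1),round(a,1),len(Q)
E
python3 - <<'E'
from h import *
z=np.load("top0.npz");P=cloud("top",z["d"])
def box(u0,v0,u1,v1,lo,hi):
    Q=P[v0:v1,u0:u1].reshape(-1,3);return Q[(Q[:,2]>lo)&(Q[:,2]<hi)]
for nm,b in dict(lid=(330,190,420,238,.048,.065),lidtab=(330,190,420,255,.045,.065),tab=(360,240,385,255,.04,.065),door=(185,195,252,225,.17,.21),board=(185,210,245,240,.1,.125),rack=(178,190,270,265,.010,.026),small=(210,140,240,185,.08,.16)).items():
    Q=box(*b);print(nm,rect(Q),np.median(Q[:,2]).round(4),Q[:,2].max().round(3))
Q=box(425,200,520,330,.03,.4);print("bucket",Q.min(0),Q.max(0))
Q=box(210,260,300,330,.01,.4);print("brush",Q.min(0),Q.max(0))
Q=box(270,230,310,270,.01,.4);print("measure",Q.min(0),Q.max(0))
p,d=ctrl.camera("top")
for l in("door","easel_tab","short_board"):
    for r in ctrl.cut_out("top",l)[:2]:
        m=r["pixels"];Q=P[m];Q=Q[~np.isnan(Q[:,0])];hi=np.percentile(Q[:,2],97);T=Q[Q[:,2]>hi-.015]
        print(l,r["conf"],rect(T),hi)
E
```

```text
lid (array([ 526.5, -226.2]), array([160.5, 103.5]), 85.4, 2015) 0.058 0.065
lidtab (array([ 514.7, -225.2]), array([160.1, 128.8]), 85.1, 2165) 0.0581 0.065
tab (array([ 459.1, -220.8]), array([37.6, 18.7]), 89.7, 91) 0.0606 0.065
door (array([541. , 178.2]), array([130.2,  20.5]), 80.5, 457) 0.1875 0.195
board (array([515.8, 184. ]), array([136.7,  44.4]), 86.2, 361) 0.1125 0.123
rack (array([502.4, 187.4]), array([201.3, 161. ]), 80.2, 2460) 0.0175 0.026
small (array([678. , 177.7]), array([15.7, 88.3]), 81.2, 252) 0.1134 0.122
bucket [ 0.23694483 -0.61222167  0.03010921] [ 0.57973685 -0.40063888  0.17090814]
brush [ 0.30986432 -0.02263633  0.01000886] [0.41501959 0.14994486 0.03909118]
measure [ 0.40149701 -0.04305882  0.01007647] [0.48279311 0.04025811 0.04175715]
door 0.95 (array([678., 178.]), array([15.2, 88.3]), 81.3, 199) 0.11825112342001193
door 0.86 (array([541. , 178.2]), array([130.2,  20.5]), 80.5, 445) 0.19183117328122998
easel_tab 0.8 (array([ 512.9, -225.1]), array([160.1, 122.5]), 85.2, 2131) 0.0655931758644464
```

```bash
python3 - <<'E'
import cv2
a=cv2.imread("pics/scene0.png")[145:225,235:330]
cv2.imwrite("pics/c.png",cv2.resize(a,(665,560),interpolation=2))
E
```

```text
(no output)
```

View pics/c.png

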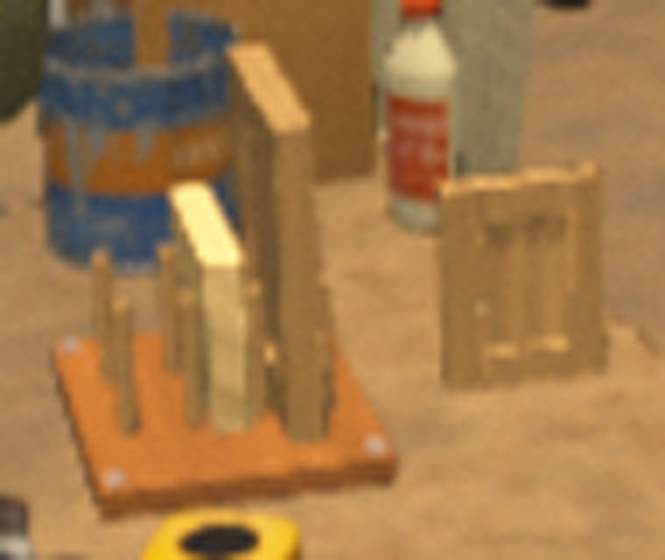

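Close crop: the tall framed door stands in the rack's rear bay (crop (270,240)), measured 130x20 mm with its top at 188 mm. The plain board is in front of it, and the smaller framed panel (520,280), 118 mm high, is the look-alike. So the choice is confirmed.

```bash
python3 - <<'E'
from h import *
z=np.load("top0.npz");P=cloud("top",z["d"])
Q=P[190:258,325:425].reshape(-1,3);Q=Q[(Q[:,2]>.045)&(Q[:,2]<.07)]
for yaw in(-4,-5,-6):
    a=np.radians(yaw);ex=np.array([np.cos(a),np.sin(a)]);ey=np.array([-ex[1],ex[0]])
    x=Q[:,:2]@ex*1000;y=Q[:,:2]@ey*1000
    print(yaw,"x hist",[(int(b),int(((x>=b)&(x<b+4)).sum())) for b in range(int(x.min()),int(x.max())+1,4)])
    m=(x>x.min()+20)&(x<x.max()-20) if 0 else (x>490)
    print("y range body",np.percentile(y[x>500],[.5,99.5]))
    t=x<x.min()+22;print("tab y",np.percentile(y[t],[1,99]),"x min",np.percentile(x,[.3]), "front edge by side",[np.percentile(x[(y>k)&(y<k+15)],2).round(1) for k in(y.min()+5,y.min()+25,y.max()-40,y.max()-20)],[np.percentile(x[(y>k)&(y<k+15)],98).round(1) for k in(y.min()+5,y.min()+25,y.max()-40,y.max()-20)])
E
```

```text
-4 x hist [(464, 19), (468, 22), (472, 20), (476, 22), (480, 23), (484, 21), (488, 20), (492, 36), (496, 90), (500, 96), (504, 84), (508, 87), (512, 88), (516, 85), (520, 91), (524, 81), (528, 93), (532, 84), (536, 95), (540, 84), (544, 91), (548, 85), (552, 92), (556, 84), (560, 88), (564, 86), (568, 89), (572, 87), (576, 85), (580, 88), (584, 76), (588, 46), (592, 10)]
y range body [-268.09410789 -109.49253811]
tab y [-206.38449745 -169.05978493] x min [465.80921363] front edge by side [np.float64(495.6), np.float64(497.0), np.float64(497.6), np.float64(498.8)] [np.float64(587.8), np.float64(589.4), np.float64(591.2), np.float64(588.5)]
-5 x hist [(467, 18), (471, 22), (475, 19), (479, 23), (483, 22), (487, 23), (491, 19), (495, 34), (499, 89), (503, 90), (507, 89), (511, 90), (515, 82), (519, 93), (523, 83), (527, 93), (531, 85), (535, 89), (539, 85), (543, 91), (547, 87), (551, 88), (555, 85), (559, 86), (563, 88), (567, 87), (571, 92), (575, 82), (579, 91), (583, 87), (587, 82), (591, 43), (595, 11)]
y range body [-258.32010558  -99.92588493]
tab y [-198.00935128 -160.60489125] x min [468.84012058] front edge by side [np.float64(500.1), np.float64(501.1), np.float64(499.9), np.float64(501.0)] [np.float64(590.7), np.float64(594.2), np.float64(593.7), np.float64(590.5)]
-6 x hist [(471, 24), (475, 20), (479, 22), (483, 21), (487, 24), (491, 19), (495, 23), (499, 49), (503, 84), (507, 97), (511, 85), (515, 89), (519, 86), (523, 85), (527, 88), (531, 90), (535, 89), (539, 88), (543, 87), (547, 90), (551, 92), (555, 78), (559, 90), (563, 87), (567, 93), (571, 85), (575, 91), (579, 83), (583, 84), (587, 87), (591, 73), (595, 41), (599, 4)]
y range body [-248.78424605  -90.57517715]
tab y [-189.57242966 -152.10441843] x min [471.91900863] front edge by side [np.float64(504.2), np.float64(505.1), np.float64(502.1), np.float64(502.7)] [np.float64(595.0), np.float64(597.4), np.float64(596.0), np.float64(592.4)]
```

Request:
step_arm:
  deltas:
    - {"dp":[0,0,-0.5],"twist":1}
    - {"dp":[0,0,-0.5],"twist":1}
    - {"dp":[0,0,0],"twist":1}
    - {"dp":[0,0,0],"twist":1}
    - {"dp":[0,0,0],"twist":1}
    - {"dp":[0,0,0],"twist":0.8}
  gripper: 0.3

```text
time_s: 1.4
ee_pos: [0.1719, -0.5224, 0.2455]
eef_rot: [3.142, -0.0, -0.09]
force: [-0.2, -0.2, -0.4]
grip_width: 0.0614
grip_force: 0.0
```

Request:
step_arm:
  deltas:
    - {"dp":[0.54,-0.68,0],"twist":0}
    - {"dp":[0.54,-0.68,0],"twist":0}
    - {"dp":[0.54,-0.68,0],"twist":0}
    - {"dp":[0.54,-0.68,0],"twist":0}
    - {"dp":[0.54,-0.68,0],"twist":0}
    - {"dp":[0.54,-0.68,0],"twist":0}
    - {"dp":[0.54,-0.68,0],"twist":0}
    - {"dp":[0.54,-0.68,0],"twist":0}
    - {"dp":[0.54,-0.68,0],"twist":0}
    - {"dp":[0.54,-0.68,0],"twist":0}
    - {"dp":[0.54,-0.68,0],"twist":0}
    - {"dp":[0.54,-0.68,0],"twist":0}

```text
time_s: 2.6
ee_pos: [0.4593, -0.2186, 0.2456]
eef_rot: [3.141, -0.0, -0.087]
force: [-0.1, -0.5, -0.3]
grip_width: 0.0613
grip_force: 0.0
```

Request:
step_arm:
  deltas:
    - {"dp":[0,0,0.5],"twist":0}
    - {"dp":[0,0,0],"twist":0}

```text
time_s: 2.8
ee_pos: [0.4581, -0.2188, 0.2235]
eef_rot: [-3.14, 0.003, -0.086]
force: [-0.4, -1.0, -0.3]
grip_width: 0.0609
grip_force: 0.0
```

```bash
cat >>h.py <<'E'
from scipy.spatial.transform import Rotation as Ro
def wrist():
    o=ctrl.get_obs();p,d=ctrl.camera("wrist");c=ctrl.get_calibration("wrist")
    T=np.eye(4);T[:3,:3]=Ro.from_euler("xyz",o["eef_rot"]).as_matrix();T[:3,3]=o["ee_pos"]
    return o,p,d,cloud("wrist",d,c,T@c["hand_eye"])
def ef(Q,yaw=-5):
    a=np.radians(yaw);return np.c_[Q[:,:2]@np.array([[np.cos(a),-np.sin(a)],[np.sin(a),np.cos(a)]])*1000,Q[:,2]*1000]
E
python3 - <<'E'
from h import *
o,p,d,P=wrist();cv2.imwrite("pics/w1.png",p[:,:,::-1])
E0=ef(P.reshape(-1,3));E0=E0[~np.isnan(E0[:,0])]
print(ef(o["ee_pos"][None]),o["eef_rot"])
t=E0[(E0[:,2]>40)&(E0[:,2]<75)&(abs(E0[:,1]+179)<60)]
tt=t[t[:,0]<495];print("tab",len(tt),np.percentile(tt,[1,50,99],axis=0) if len(tt) else 0)
b=t[t[:,0]>505];print("lid z",np.percentile(b,[1,50,99],axis=0) if len(b) else 0)
E
```

```text
[[ 475.42529497 -178.05074454  223.47406753]] [-3.1401413   0.00324584 -0.08557381]
tab 1014 [[ 467.90175457 -197.24450331   59.55607973]
 [ 481.86877232 -178.59954946   62.49689706]
 [ 494.79732893 -159.97166796   64.49089064]]
lid z [[ 506.06256027 -237.92541341   49.97786832]
 [ 551.29211173 -179.00341577   58.6930689 ]
 [ 594.6927266  -120.14920205   64.76570061]]
```

View pics/w1.png

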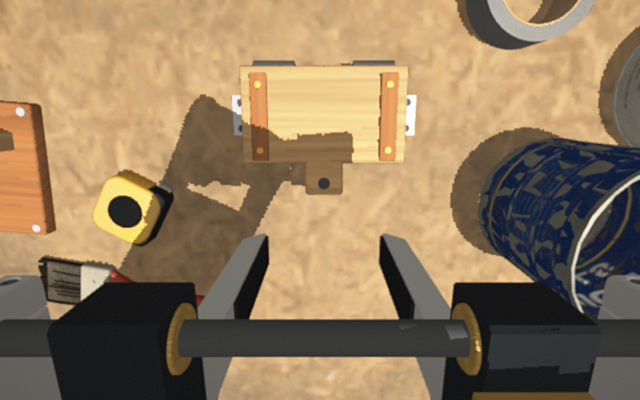

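Wrist view: the tab at (323,180) lies between the finger lines, with the lid behind it. Position agrees with the top camera to about 1 mm.

Request:
step_arm:
  deltas:
    - {"dp":[0,0.02,0.93],"twist":0}
    - {"dp":[0,0,0.93],"twist":0}
    - {"dp":[0,0,0.93],"twist":0}
    - {"dp":[0,0,0.93],"twist":0}
    - {"dp":[0,0,0.9],"twist":0}
    - {"dp":[0,0,0],"twist":0}

```text
time_s: 3.45
ee_pos: [0.4564, -0.2203, 0.0378]
eef_rot: [-3.139, 0.006, -0.088]
force: [-0.3, 0.7, 1.5]
grip_width: 0.0609
grip_force: 0.0
```

Request:
step_arm:
  deltas:
    - {"dp":[0,0,0],"twist":0}
    - {"dp":[0,0,0],"twist":0}
    - {"dp":[0,0,0],"twist":0}
    - {"dp":[0,0,0],"twist":0}
    - {"dp":[0,0,0],"twist":0}
    - {"dp":[0,0,0],"twist":0}
  gripper: -1
  squeeze: 15

```text
time_s: 4.05
ee_pos: [0.4593, -0.2189, 0.042]
eef_rot: [-3.139, -0.002, -0.087]
force: [4.1, 16.6, 2.8]
grip_width: 0.0378
grip_force: 15.0
```

```bash
python3 - <<'E'
import numpy as np
t=np.radians(np.linspace(3,110,19));x=-112*np.cos(t)+4.5*np.sin(t);z=112*np.sin(t)+4.5*np.cos(t)
X=np.round((x-x[0])/40,2);Z=np.round(-(z-z[0])/40,2)
print([[round(a,2),0,round(b,2)] for a,b in zip(np.diff(X),np.diff(Z))])
E
```

```text
[[np.float64(0.04), 0, np.float64(-0.29)], [np.float64(0.07), 0, np.float64(-0.28)], [np.float64(0.1), 0, np.float64(-0.27)], [np.float64(0.13), 0, np.float64(-0.26)], [np.float64(0.16), 0, np.float64(-0.25)], [np.float64(0.17), 0, np.float64(-0.23)], [np.float64(0.21), 0, np.float64(-0.21)], [np.float64(0.22), 0, np.float64(-0.18)], [np.float64(0.24), 0, np.float64(-0.17)], [np.float64(0.25), 0, np.float64(-0.14)], [np.float64(0.27), 0, np.float64(-0.11)], [np.float64(0.28), 0, np.float64(-0.08)], [np.float64(0.29), 0, np.float64(-0.05)], [np.float64(0.29), 0, np.float64(-0.02)], [np.float64(0.29), 0, np.float64(0.01)], [np.float64(0.29), 0, np.float64(0.03)], [np.float64(0.28), 0, np.float64(0.07)], [np.float64(0.27), 0, np.float64(0.1)]]
```

Request:
step_arm:
  deltas:
    - {"dp":[0.04,-0.04,-0.29],"twist":0}
    - {"dp":[0.07,0,-0.28],"twist":0}
    - {"dp":[0.1,0,-0.27],"twist":0}
    - {"dp":[0,0,0],"twist":0}

```text
time_s: 4.45
ee_pos: [0.4675, -0.2194, 0.0764]
eef_rot: [-3.141, -0.001, -0.087]
force: [-2.7, 8.0, 2.6]
grip_width: 0.0376
grip_force: 15.0
```

Request:
step_arm:
  deltas:
    - {"dp":[0.13,-0.02,-0.26],"twist":0}
    - {"dp":[0.16,0,-0.25],"twist":0}
    - {"dp":[0.17,0,-0.23],"twist":0}
    - {"dp":[0.21,0,-0.21],"twist":0}
    - {"dp":[0.22,0,-0.18],"twist":0}
    - {"dp":[0.24,0,-0.17],"twist":0}
    - {"dp":[0.25,0,-0.14],"twist":0}

```text
time_s: 5.15
ee_pos: [0.5226, -0.2239, 0.1326]
eef_rot: [3.142, 0.0, -0.087]
force: [-2.7, -0.9, -7.4]
grip_width: 0.0381
grip_force: 15.0
```

Request:
step_arm:
  deltas:
    - {"dp":[0.27,0,-0.11],"twist":0}
    - {"dp":[0.28,0,-0.08],"twist":0}
    - {"dp":[0.29,0,-0.05],"twist":0}
    - {"dp":[0.29,0,-0.02],"twist":0}
    - {"dp":[0.29,0,0.01],"twist":0}
    - {"dp":[0.29,0,0.03],"twist":0}
    - {"dp":[0.28,0,0.07],"twist":0}
    - {"dp":[0.27,0,0.1],"twist":0}
    - {"dp":[0,0,0],"twist":0}
    - {"dp":[0,0,0],"twist":0}

```text
time_s: 6.15
ee_pos: [0.6145, -0.2318, 0.1364]
eef_rot: [3.14, -0.006, -0.087]
force: [6.2, 1.3, 6.4]
grip_width: 0.0356
grip_force: 15.0
```

Request:
step_arm:
  deltas:
    - {"dp":[0,0,0],"twist":0}
    - {"dp":[0,0,0],"twist":0}
    - {"dp":[0,0,0],"twist":0}
  gripper: 0.3

```text
time_s: 6.45
ee_pos: [0.6122, -0.2317, 0.134]
eef_rot: [3.142, -0.0, -0.087]
force: [0.8, 0.6, 0.4]
grip_width: 0.0565
grip_force: 0.0
```

Request:
step_arm:
  deltas:
    - {"dp":[0,0,-0.5],"twist":0}
    - {"dp":[0,0,-1],"twist":0}
    - {"dp":[0,0,-1],"twist":0}
    - {"dp":[-0.5,-1,0],"twist":0}
    - {"dp":[-0.5,-1,0],"twist":0}
    - {"dp":[-0.5,-1,0],"twist":0}
    - {"dp":[-0.5,-1,0],"twist":0}
    - {"dp":[0,-1,0],"twist":0}
    - {"dp":[0,-1,0],"twist":0}
    - {"dp":[0,0,0],"twist":0}

```text
time_s: 7.45
ee_pos: [0.5532, 0.0181, 0.2342]
eef_rot: [-3.141, -0.0, -0.083]
force: [-1.0, -0.4, 0.4]
grip_width: 0.0608
grip_force: 0.0
```

```bash
python3 - <<'E'
from h import *
print(ef(ctrl.get_obs()["ee_pos"][None]))
for n in("top","scene"):
    p,d=ctrl.camera(n);cv2.imwrite(f"pics/{n}1.png",p[:,:,::-1]);P=cloud(n,d)
    E=ef(P.reshape(-1,3));E=E[~np.isnan(E[:,0])]
    m=(abs(E[:,1]+179)<70)&(E[:,0]>560)&(E[:,0]<680)&(E[:,2]>55)&(E[:,2]<165);Q=E[m]
    print(n,len(Q),Q.min(0) if len(Q) else 0,Q.max(0) if len(Q) else 0)
    # front surface fit: per z bin min x
    if n=="top":
        for z0 in range(55,165,10):
            q=Q[(Q[:,2]>=z0)&(Q[:,2]<z0+10)]
            if len(q)>5: print(z0+5,len(q),np.percentile(q[:,0],[5,50,95]).round(1))
    else:
        for z0 in range(55,165,10):
            q=Q[(Q[:,2]>=z0)&(Q[:,2]<z0+10)]
            if len(q)>5: print(z0+5,len(q),np.percentile(q[:,0],[5,50,95]).round(1),np.percentile(q[:,1],[5,95]).round(1))
E
```

```text
[[549.52134156  66.24241481 234.15018875]]
top 864 [ 587.21560458 -248.96939029   55.01828712] [ 626.75097544 -109.07921818  164.51052717]
60 85 [588.7 591.1 593.4]
70 71 [591.9 594.1 596. ]
80 74 [594.4 596.5 598.3]
90 79 [596.5 599.  601.1]
100 85 [599.5 601.7 603.8]
110 90 [601.9 604.7 606.7]
120 98 [605.2 607.5 619.5]
130 173 [608.  612.  617.7]
140 31 [610.2 612.6 615.2]
150 26 [613.9 615.9 618.6]
160 52 [617.  620.6 625.5]
scene 743 [ 587.47299614 -248.34642018   55.08872208] [ 624.01491357 -109.3746491   160.9324622 ]
60 78 [588.  590.  592.8] [-237.8 -115.1]
70 79 [590.6 592.7 595. ] [-246.  -119.1]
80 81 [593.2 595.5 597.5] [-241.3 -116.1]
90 78 [595.7 598.1 599.6] [-243.6 -117.4]
100 85 [598.6 600.7 603.3] [-239.8 -119.6]
110 84 [601.5 603.4 605.5] [-242.6 -115.7]
120 86 [604.3 606.1 608.5] [-242.8 -114.5]
130 86 [606.7 609.4 614.6] [-241.1 -119.2]
140 27 [609.8 611.3 616.4] [-197.5 -164.9]
150 35 [612.4 614.8 621.6] [-197.8 -163. ]
160 24 [615.  618.2 621.7] [-193.7 -163.6]
```

Lid measured at ≈105°, so I'll nudge it back about 5° from the front with closed fingers.

Request:
step_arm:
  deltas:
    - {"dp":[0.11,0.77,0],"twist":0}
    - {"dp":[0.11,0.77,0],"twist":0}
    - {"dp":[0.11,0.77,0],"twist":0}
    - {"dp":[0.11,0.77,0],"twist":0}
    - {"dp":[0.11,0.77,0],"twist":0}
    - {"dp":[0.11,0.77,0],"twist":0}
    - {"dp":[0.11,0.77,0],"twist":0}
    - {"dp":[0.11,0.77,0],"twist":0}
    - {"dp":[0,0,0],"twist":0}
  gripper: -1

```text
time_s: 8.45
ee_pos: [0.5658, -0.2386, 0.2332]
eef_rot: [3.141, 0.001, -0.092]
force: [0.2, 0.4, 0.2]
grip_width: 0.0003
grip_force: 0.0
```

Request:
step_arm:
  deltas:
    - {"dp":[0,0,0.8],"twist":0}
    - {"dp":[0,0,0.8],"twist":0}
    - {"dp":[0,0,0.87],"twist":0}
    - {"dp":[0,0,0],"twist":0}
    - {"dp":[0.25,0,0],"twist":0}
    - {"dp":[0.25,0,0],"twist":0}
    - {"dp":[0,0,0],"twist":0}

```text
time_s: 9.15
ee_pos: [0.5874, -0.2363, 0.1367]
eef_rot: [3.141, -0.001, -0.087]
force: [0.1, -0.2, -0.5]
grip_width: 0.0003
grip_force: 0.0
```

Request:
step_arm:
  deltas:
    - {"dp":[0.1,0,0],"twist":0}
    - {"dp":[0.1,0,0],"twist":0}
    - {"dp":[0,0,0],"twist":0}

```text
time_s: 9.45
ee_pos: [0.5948, -0.2367, 0.1353]
eef_rot: [3.141, 0.0, -0.087]
force: [-3.2, 0.2, 0.5]
grip_width: 0.0006
grip_force: 1.3
```

```bash
cat >>h.py <<'E'
def lid():
    for n in("top","scene"):
        p,d=ctrl.camera(n);E=ef(cloud(n,d).reshape(-1,3));E=E[~np.isnan(E[:,0])]
        Q=E[(abs(E[:,1]+179)<70)&(abs(abs(E[:,1]+179)-45)<25)&(E[:,0]>580)&(E[:,0]<680)&(E[:,2]>60)&(E[:,2]<120)]
        if len(Q)<30:continue
        k=np.polyfit(Q[:,2],Q[:,0],1);print(n,len(Q),"lid angle",90+np.degrees(np.arctan(k[0])),"x at hinge z",np.polyval(k,46))
E
python3 -c "
from h import *
lid();print(ef(ctrl.get_obs()['ee_pos'][None]))"
```

```text
top 51 lid angle 109.40595242075216 x at hinge z 589.1839790870122
scene 394 lid angle 111.94872480271215 x at hinge z 586.2037600244265
[[ 613.13361735 -183.94270822  135.33273637]]
```

Request:
step_arm:
  deltas:
    - {"dp":[-0.3,0,0],"twist":0}
    - {"dp":[-0.3,0,0],"twist":0}
    - {"dp":[0,0,-1],"twist":0}
    - {"dp":[0,0,-1],"twist":-1}
    - {"dp":[0,0,-1],"twist":-1}
    - {"dp":[0,0,0],"twist":-1}
    - {"dp":[0,0,0],"twist":-1}
    - {"dp":[0,0,0],"twist":-1}
    - {"dp":[0,0,0],"twist":-1}
    - {"dp":[0,0,0],"twist":-1}
    - {"dp":[0,0,0],"twist":-1}
    - {"dp":[0,0,0],"twist":-1}
  gripper: 0.2

```text
time_s: 10.75
ee_pos: [0.5711, -0.2344, 0.2554]
eef_rot: [3.141, -0.001, 0.544]
force: [-0.6, -0.2, 0.0]
grip_width: 0.0566
grip_force: 0.0
```

Request:
step_arm:
  deltas:
    - {"dp":[0,0,0],"twist":-1}
    - {"dp":[0,0,0],"twist":-1}
    - {"dp":[0,0,0],"twist":-1}
    - {"dp":[0,0,0],"twist":-1}
    - {"dp":[0,0,0],"twist":-1}
    - {"dp":[0,0,0],"twist":-1}
    - {"dp":[0,0,0],"twist":-1}
    - {"dp":[0,0,0],"twist":-1}
    - {"dp":[0,0,0],"twist":-1}
    - {"dp":[0,0,0],"twist":-1}
    - {"dp":[0,0,0],"twist":-1}
    - {"dp":[0,0,0],"twist":-1}

```text
time_s: 11.95
ee_pos: [0.5711, -0.2344, 0.2555]
eef_rot: [3.14, 0.0, 1.382]
force: [-0.1, -0.8, -0.5]
grip_width: 0.0563
grip_force: 0.0
```

Request:
step_arm:
  deltas:
    - {"dp":[0,0,0],"twist":-0.4}
    - {"dp":[0,0,0],"twist":0}

```text
time_s: 12.15
ee_pos: [0.571, -0.2344, 0.2553]
eef_rot: [3.141, 0.0, 1.407]
force: [-0.3, 0.5, -0.6]
grip_width: 0.0562
grip_force: 0.0
```

```bash
python3 -c "
from h import *
o=ctrl.get_obs();y=o['eef_rot'][2];print(o['ee_pos'],o['eef_rot'],o['qpos'])
d=np.array([.5410,.1782])-o['ee_pos'][:2];print('tx,ty units',d@[np.cos(y),np.sin(y)]/.04,d@[np.sin(y),-np.cos(y)]/.04)
lid()"
```

```text
[ 0.57097306 -0.23443267  0.25527741] [3.14080804e+00 2.03748893e-05 1.40654288e+00] [-4.49018009e-01  4.22993317e-01  1.24039494e+00  2.01746134e-04
  1.47744566e+00 -2.84783297e-01]
tx,ty units 10.054446261830867 -2.426040831105066
top 109 lid angle 112.15608299816421 x at hinge z 586.9030392151024
scene 399 lid angle 111.30188493896011 x at hinge z 586.6611380449805
```

Request:
step_arm:
  deltas:
    - {"dp":[0.91,-0.22,0],"twist":0}
    - {"dp":[0.91,-0.22,0],"twist":0}
    - {"dp":[0.91,-0.22,0],"twist":0}
    - {"dp":[0.91,-0.22,0],"twist":0}
    - {"dp":[0.91,-0.22,0],"twist":0}
    - {"dp":[0.91,-0.22,0],"twist":0}
    - {"dp":[0.91,-0.22,0],"twist":0}
    - {"dp":[0.91,-0.22,0],"twist":0}
    - {"dp":[0.91,-0.22,0],"twist":0}
    - {"dp":[0.91,-0.22,0],"twist":0}
    - {"dp":[0.91,-0.22,0],"twist":0}
    - {"dp":[0,0,0],"twist":0}

```text
time_s: 13.45
ee_pos: [0.54, 0.1799, 0.255]
eef_rot: [-3.142, -0.001, 1.409]
force: [0.5, -0.6, 0.1]
grip_width: 0.0566
grip_force: 0.0
```

```bash
python3 - <<'E'
from h import *
o,p,d,P=wrist();cv2.imwrite("pics/w2.png",p[:,:,::-1]);print(o["ee_pos"],o["eef_rot"])
Q=P.reshape(-1,3);Q=Q[(Q[:,2]>.175)&(Q[:,2]<.2)&(abs(Q[:,1]-.178)<.1)&(abs(Q[:,0]-.54)<.06)];print(rect(Q),np.median(Q[:,2]))
R=P.reshape(-1,3);R=R[(R[:,2]>.04)&(R[:,2]<.17)&(abs(R[:,1]-.178)<.06)&(R[:,0]<.56)&(R[:,0]>.5)]
print(len(R))
for a in range(50,180,20):
    r=R[(R[:,2]*1000>=a)&(R[:,2]*1000<a+20)];print(a,len(r),np.percentile(ef(r,-9.5)[:,0],[5,50,95]).round(1) if len(r) else 0)
print(ef(np.array([[.541,.1782,0]]),-9.5))
E
```

```text
[0.53999804 0.17993597 0.25499564] [-3.14152601e+00 -6.91973726e-04  1.40937157e+00]
(array([540.3, 180.3]), array([129.2,  20. ]), 80.5, 4529) 0.18908498761001816
2473
50 149 [479.2 479.3 522.6]
70 207 [479.1 479.3 522.5]
90 308 [479.1 482.1 521.4]
110 1764 [461.4 470.9 478.6]
130 0 0
150 0 0
170 0 0
[[504.16902707 265.04684896   0.        ]]
```

View pics/w2.png

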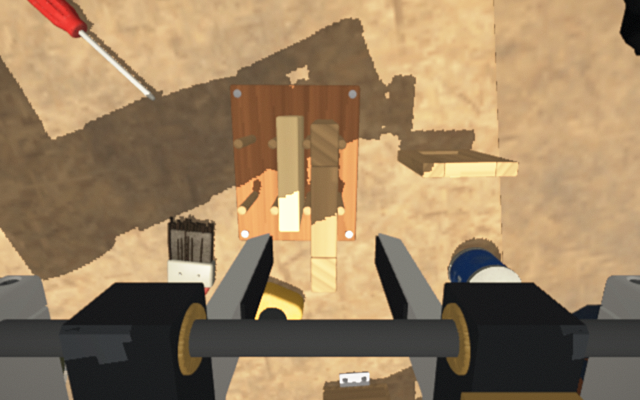

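Wrist view: the door's top edge, at (325,210), runs centred between the fingers, with the short board to its left at (290,175). Descending.

Request:
step_arm:
  deltas:
    - {"dp":[0,0,0.8],"twist":0}
    - {"dp":[0,0,0.8],"twist":0}
    - {"dp":[0,0,0.6],"twist":0}
    - {"dp":[0,0,0.38],"twist":0}
    - {"dp":[0,0,0],"twist":0}

```text
time_s: 14.0
ee_pos: [0.54, 0.1751, 0.1499]
eef_rot: [-3.138, 0.001, 1.405]
force: [-0.4, 0.0, 0.4]
grip_width: 0.0562
grip_force: 0.0
```

Request:
step_arm:
  deltas:
    - {"dp":[0,0,0],"twist":0}
    - {"dp":[0,0,0],"twist":0}
    - {"dp":[0,0,0],"twist":0}
    - {"dp":[0,0,0],"twist":0}
    - {"dp":[0,0,0],"twist":0}
    - {"dp":[0,0,0],"twist":0}
    - {"dp":[0,0,0],"twist":0}
  gripper: -1
  squeeze: 25

```text
time_s: 14.7
ee_pos: [0.5408, 0.1764, 0.1522]
eef_rot: [3.141, -0.0, 1.407]
force: [-0.6, 0.2, 3.2]
grip_width: 0.0199
grip_force: 25.0
```

Request:
step_arm:
  deltas:
    - {"dp":[0,0,-0.15],"twist":0}
    - {"dp":[0,0,-0.15],"twist":0}
    - {"dp":[0,0,-0.3],"twist":0}
    - {"dp":[0,0,-0.5],"twist":0}
    - {"dp":[0,0,-0.5],"twist":0}

```text
time_s: 15.2
ee_pos: [0.5406, 0.1764, 0.2173]
eef_rot: [3.142, -0.0, 1.407]
force: [-0.8, -0.1, -1.9]
grip_width: 0.0198
grip_force: 25.0
```

Request:
step_arm:
  deltas:
    - {"dp":[0,0,-0.5],"twist":0}
    - {"dp":[0,0,-0.5],"twist":0}
    - {"dp":[0,0,-0.4],"twist":-0.6}
    - {"dp":[0,0,0],"twist":-0.5}
    - {"dp":[0,0,0],"twist":0}
    - {"dp":[0,0,0],"twist":0}

```text
time_s: 15.8
ee_pos: [0.5405, 0.1763, 0.272]
eef_rot: [-3.141, 0.0, 1.483]
force: [0.0, 0.7, -2.1]
grip_width: 0.0197
grip_force: 25.0
```

```bash
python3 -c "
from h import *
o=ctrl.get_obs();y=o['eef_rot'][2];print(o['ee_pos'],np.degrees(o['eef_rot']))
d=np.array([.5534,-.2321])-o['ee_pos'][:2];print('tx,ty units',d@[np.cos(y),np.sin(y)]/.04,d@[np.sin(y),-np.cos(y)]/.04)"
```

```text
[0.54051842 0.17633374 0.27200886] [-1.79989256e+02  3.65908120e-03  8.49495263e+01]
tx,ty units -10.142850157666684 1.2196833101695863
```

Request:
step_arm:
  deltas:
    - {"dp":[-0.2,0.02,0],"twist":0}
    - {"dp":[-0.5,0.1,0],"twist":0}
    - {"dp":[-0.7,0.1,0],"twist":0}
    - {"dp":[-0.7,0.1,0],"twist":0}
    - {"dp":[-0.8,0.1,0],"twist":0}
    - {"dp":[-0.8,0.1,0],"twist":0}
    - {"dp":[-0.8,0.1,0],"twist":0}
    - {"dp":[-0.8,0.1,0],"twist":0}
    - {"dp":[-0.8,0.1,0],"twist":0}
    - {"dp":[-0.8,0.1,0],"twist":0}
    - {"dp":[-0.8,0.1,0],"twist":0}

```text
time_s: 16.9
ee_pos: [0.5541, -0.1358, 0.2717]
eef_rot: [-3.141, -0.0, 1.483]
force: [0.6, -0.5, -1.7]
grip_width: 0.0197
grip_force: 25.0
```

Request:
step_arm:
  deltas:
    - {"dp":[-0.8,0.1,0],"twist":0}
    - {"dp":[-0.7,0.1,0],"twist":0}
    - {"dp":[-0.5,0,0],"twist":0}
    - {"dp":[-0.3,0,0],"twist":0}
    - {"dp":[-0.14,0,0],"twist":0}
    - {"dp":[0,0,0],"twist":0}
    - {"dp":[0,0,0],"twist":0}

```text
time_s: 17.6
ee_pos: [0.5541, -0.2312, 0.2719]
eef_rot: [3.142, -0.0, 1.484]
force: [-0.2, 0.0, -2.3]
grip_width: 0.0198
grip_force: 25.0
```

```bash
python3 - <<'E'
from h import *
o=ctrl.get_obs();print(o["ee_pos"],np.degrees(o["eef_rot"]),ef(o["ee_pos"][None]))
lid()
p,d=ctrl.camera("scene");cv2.imwrite("pics/s2.png",cv2.resize(p[100:270,240:440,::-1],(700,595),interpolation=2))
E=ef(cloud("scene",d).reshape(-1,3));E=E[~np.isnan(E[:,0])]
Q=E[(abs(E[:,1]+179)<90)&(E[:,0]<575)&(E[:,0]>545)&(E[:,2]>125)&(E[:,2]<290)]
for a in range(125,290,25):
    q=Q[(Q[:,2]>=a)&(Q[:,2]<a+25)];print(a,len(q),np.percentile(q,[2,50,98],axis=0).round(1)[:,:2].tolist() if len(q) else 0)
print("zmin",np.percentile(E[(abs(E[:,1]+179)<55)&(abs(E[:,0]-561)<5)&(E[:,2]>60)][:,2],[0,1,3]))
E
```

```text
[ 0.55406607 -0.23123341  0.27191775] [ 1.79998699e+02 -1.14107309e-02  8.50398232e+01] [[ 572.11100237 -182.06345664  271.91774937]]
top 71 lid angle 112.36548300255117 x at hinge z 586.5655998398173
scene 291 lid angle 111.67220436992312 x at hinge z 586.4167209555054
125 84 [[560.3, -246.0], [561.6, -198.6], [572.5, -121.3]]
150 187 [[559.7, -245.4], [561.9, -193.9], [572.5, -124.8]]
175 175 [[559.9, -245.7], [565.7, -188.7], [572.7, -122.5]]
200 184 [[560.2, -245.9], [565.7, -189.9], [573.6, -121.8]]
225 192 [[560.3, -245.8], [565.6, -187.9], [573.6, -115.1]]
250 180 [[560.1, -245.6], [565.3, -194.6], [574.1, -115.5]]
275 108 [[549.5, -244.1], [561.8, -207.9], [574.4, -115.0]]
zmin [136.67345492 140.04938918 143.19089731]
```

View pics/s2.png

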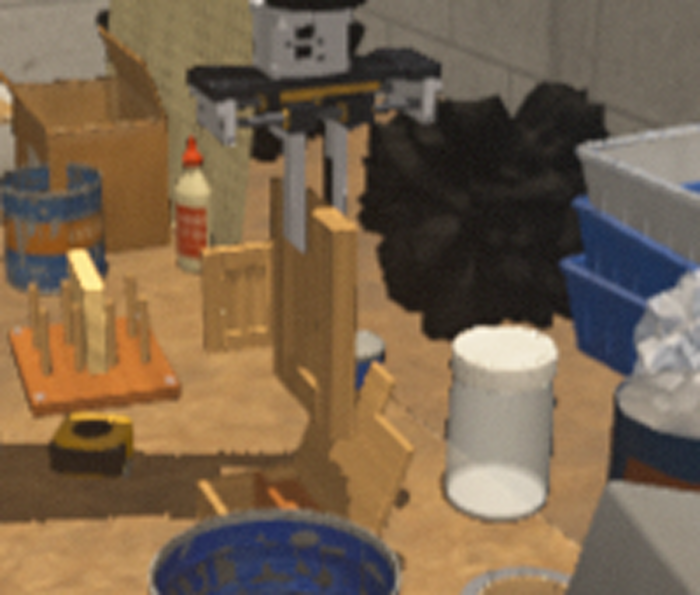

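Scene view: the door hangs upright just ahead of the opened lid (lid at (385,440), door foot at (320,440)), front face at easel x≈560 mm and centred in y. Lowering.

Request:
step_arm:
  deltas:
    - {"dp":[0,0,0.4],"twist":0}
    - {"dp":[0,0,0.5],"twist":0}
    - {"dp":[0,0,0.5],"twist":0}
    - {"dp":[0,0,0.5],"twist":0}
    - {"dp":[0,0,0.3],"twist":0}
    - {"dp":[0,0,0.2],"twist":0}
    - {"dp":[0,0,0.1],"twist":0}
    - {"dp":[0,0,0],"twist":0}
    - {"dp":[0,0,0],"twist":0}

```text
time_s: 18.65
ee_pos: [0.5543, -0.232, 0.1726]
eef_rot: [3.141, 0.0, 1.484]
force: [0.4, 0.9, -2.7]
grip_width: 0.0198
grip_force: 25.0
```

Request:
step_arm:
  deltas:
    - {"dp":[0,0,0.03],"twist":0}
    - {"dp":[0,0,0.03],"twist":0}
    - {"dp":[0,0,0.03],"twist":0}
    - {"dp":[0,0,0.03],"twist":0}
    - {"dp":[0,0,0],"twist":0}

```text
time_s: 19.15
ee_pos: [0.5539, -0.2319, 0.1668]
eef_rot: [-3.141, -0.0, 1.484]
force: [-0.9, -0.4, -2.6]
grip_width: 0.0201
grip_force: 25.0
```

Still hanging freely (about 3 mm to go).

Request:
step_arm:
  deltas:
    - {"dp":[0,0,0.03],"twist":0}
    - {"dp":[0,0,0.02],"twist":0}
    - {"dp":[0,0,0.02],"twist":0}
    - {"dp":[0,0,0],"twist":0}

```text
time_s: 19.55
ee_pos: [0.554, -0.232, 0.1643]
eef_rot: [3.142, 0.0, 1.484]
force: [-0.8, 0.0, -1.7]
grip_width: 0.0197
grip_force: 25.0
```

Request:
step_arm:
  deltas:
    - {"dp":[0,0,0.02],"twist":0}
    - {"dp":[0,0,0.02],"twist":0}
    - {"dp":[0,0,0],"twist":0}

```text
time_s: 19.85
ee_pos: [0.5543, -0.2321, 0.1642]
eef_rot: [3.14, 0.001, 1.484]
force: [-2.9, 1.5, 10.4]
grip_width: 0.0196
grip_force: 25.0
```

Request:
step_arm:
  deltas:
    - {"dp":[0,0,-0.02],"twist":0}
    - {"dp":[0,0,0],"twist":0}

```text
time_s: 20.05
ee_pos: [0.5542, -0.2321, 0.1642]
eef_rot: [3.141, 0.0, 1.484]
force: [-1.7, -0.1, 6.9]
grip_width: 0.02
grip_force: 25.0
```

Request:
step_arm:
  deltas:
    - {"dp":[0,0,0],"twist":0}
    - {"dp":[0,0,0],"twist":0}
    - {"dp":[0,0,0],"twist":0}
    - {"dp":[0,0,0],"twist":0}
    - {"dp":[0,0,-0.1],"twist":0}
    - {"dp":[0,0,-0.15],"twist":0}
    - {"dp":[0,0,-0.1],"twist":0}
    - {"dp":[0,0,0],"twist":0}
  gripper: -0.32

```text
time_s: 20.85
ee_pos: [0.5543, -0.2321, 0.1784]
eef_rot: [3.14, 0.001, 1.484]
force: [0.2, 0.3, -0.4]
grip_width: 0.0319
grip_force: 0.0
```

```bash
cat >>h.py <<'E'
def door():
    o=ctrl.get_obs();print("tool",ef(o["ee_pos"][None]).round(1),o["grip_width"],o["force"].round(1))
    for n in("scene","top"):
        p,d=ctrl.camera(n);E=ef(cloud(n,d).reshape(-1,3));E=E[~np.isnan(E[:,0])]
        Q=E[(abs(abs(E[:,1]+180)-50)<11)&(E[:,0]<660)&(E[:,0]>545)&(E[:,2]>60)&(E[:,2]<215)]
        for a in range(60,215,20):
            q=Q[(Q[:,2]>=a)&(Q[:,2]<a+20)];print(n,a,len(q),np.percentile(q[:,0],[5,30,50,95]).round(1) if len(q) else 0)
E
python3 -c "
from h import *
door()"
```

```text
tool [[ 572.4 -182.9  178.4]] 0.03191703863976008 [ 0.2  0.3 -0.4]
scene 60 65 [560.1 561.4 578.1 599.5]
scene 80 69 [560.  561.3 566.  607.5]
scene 100 73 [560.1 561.4 562.7 615.5]
scene 120 57 [560.5 561.3 561.9 622.2]
scene 140 44 [560.  560.9 561.5 563.2]
scene 160 28 [559.5 560.9 561.4 569. ]
scene 180 52 [560.9 561.8 562.9 580.4]
scene 200 4 [569.7 573.5 576.4 578.8]
top 60 4 [599.6 600.1 600.5 602.3]
top 80 30 [599.8 603.8 605.  608.5]
top 100 28 [608.6 611.  612.7 617.5]
top 120 31 [615.2 619.3 621.4 626.9]
top 140 0 0
top 160 1 [562.3 562.3 562.3 562.3]
top 180 8 [568.  573.7 575.2 580.3]
top 200 8 [565.  568.8 573.6 580.8]
```

Standing upright and stable. Now I lean it back slowly between the loose fingers.

Request:
step_arm:
  deltas:
    - {"dp":[0,0.1,0],"twist":0}
    - {"dp":[0,0.1,0],"twist":0}
    - {"dp":[0,0.1,0],"twist":0}
    - {"dp":[0,0.1,0],"twist":0}
    - {"dp":[0,0.1,0],"twist":0}
    - {"dp":[0,0.1,0],"twist":0}
    - {"dp":[0,0.1,0],"twist":0}
    - {"dp":[0,0.1,0],"twist":0}
    - {"dp":[0,0,0],"twist":0}

```text
time_s: 21.85
ee_pos: [0.5862, -0.2347, 0.1773]
eef_rot: [-3.142, -0.0, 1.484]
force: [-0.7, -0.1, -0.9]
grip_width: 0.0317
grip_force: 0.1
```

```bash
python3 -c "
from h import *
door()"
```

```text
tool [[ 604.5 -182.7  177.3]] 0.03165896505498553 [-0.7 -0.1 -0.9]
scene 60 57 [568.2 569.8 570.7 598.5]
scene 80 74 [572.1 574.8 576.  606. ]
scene 100 78 [577.5 579.9 581.  615.3]
scene 120 67 [582.  583.8 585.1 618.7]
scene 140 56 [586.  588.4 589.1 594.1]
scene 160 44 [590.8 592.4 593.3 599.3]
scene 180 59 [595.3 598.1 601.  618.3]
scene 200 0 0
top 60 0 0
top 80 0 0
top 100 3 [580.  580.7 581.4 581.6]
top 120 7 [583.3 583.6 585.1 586.5]
top 140 3 [588.2 589.  589.6 590. ]
top 160 0 0
top 180 13 [602.  610.9 613.7 618.8]
top 200 1 [607.6 607.6 607.6 607.6]
```

Request:
step_arm:
  deltas:
    - {"dp":[0,0.08,0],"twist":0}
    - {"dp":[0,0.08,0],"twist":0}
    - {"dp":[0,0.08,0],"twist":0}
    - {"dp":[0,0.08,0],"twist":0}
    - {"dp":[0,0.08,0],"twist":0}
    - {"dp":[0,0.08,0],"twist":0}
    - {"dp":[0,0.08,0],"twist":0}
    - {"dp":[0,0,0],"twist":0}

```text
time_s: 22.75
ee_pos: [0.6085, -0.2367, 0.1773]
eef_rot: [3.142, -0.0, 1.484]
force: [0.7, -0.2, 0.5]
grip_width: 0.0317
grip_force: 0.2
```

```bash
python3 -c "
from h import *
door()"
```

```text
tool [[ 626.8 -182.7  177.3]] 0.031733536075507954 [ 0.7 -0.2  0.5]
scene 60 57 [570.3 573.3 574.7 580.1]
scene 80 57 [579.  581.4 582.7 586.9]
scene 100 61 [586.3 589.1 590.9 601. ]
scene 120 68 [594.4 596.9 598.5 607.5]
scene 140 62 [602.5 604.9 606.5 611.3]
scene 160 53 [609.8 612.  614.2 617.7]
scene 180 42 [618.1 620.8 622.6 641. ]
scene 200 0 0
top 60 0 0
top 80 0 0
top 100 0 0
top 120 1 [605.1 605.1 605.1 605.1]
top 140 11 [605.2 606.1 607.8 612.1]
top 160 5 [612.8 613.9 614.1 615.9]
top 180 13 [628.  632.7 636.4 642.6]
top 200 0 0
```

Request:
step_arm:
  deltas:
    - {"dp":[0,0.05,0],"twist":0}
    - {"dp":[0,0.05,0],"twist":0}
    - {"dp":[0,0.05,0],"twist":0}
    - {"dp":[0,0,0],"twist":0}

```text
time_s: 23.25
ee_pos: [0.6143, -0.2372, 0.1774]
eef_rot: [-3.142, -0.0, 1.484]
force: [0.3, 0.6, 0.4]
grip_width: 0.032
grip_force: 0.0
```

Request:
step_arm:
  deltas:
    - {"dp":[0,0,0],"twist":0}
    - {"dp":[0,0,0],"twist":0}
    - {"dp":[0,0,0],"twist":0}
    - {"dp":[0,0,-0.3],"twist":0}
    - {"dp":[0,0,-0.6],"twist":0}
    - {"dp":[0,0,-0.9],"twist":0}
    - {"dp":[-0.9,-0.2,-0.2],"twist":0}
    - {"dp":[0.9,0,0],"twist":0}
    - {"dp":[0.9,0,0],"twist":0}
    - {"dp":[0.9,0,0],"twist":0}
    - {"dp":[0.9,0,0],"twist":0}
    - {"dp":[0.9,0,0],"twist":0}
  gripper: 0

```text
time_s: 24.45
ee_pos: [0.6187, -0.0916, 0.2587]
eef_rot: [3.14, 0.0, 1.484]
force: [0.3, -0.6, 0.7]
grip_width: 0.0467
grip_force: 0.0
```

```bash
python3 - <<'E'
from h import *
door()
p,d=ctrl.camera("scene");cv2.imwrite("pics/s3.png",cv2.resize(p[120:290,240:440,::-1],(700,595),interpolation=2))
E=ef(cloud("scene",d).reshape(-1,3));E=E[~np.isnan(E[:,0])]
# front frame plane fit
Q=E[(abs(abs(E[:,1]+180)-50)<11)&(E[:,2]>70)&(E[:,2]<180)];f=Q[abs(Q[:,0]-(575+.39*(Q[:,2]-70)))<8]
k=np.polyfit(f[:,2],f[:,0],1);print("door lean",np.degrees(np.arctan(k[0])))
# lid sides beyond door width
Q=E[(abs(abs(E[:,1]+179)-74)<5)&(E[:,2]>60)&(E[:,2]<120)&(E[:,0]>585)&(E[:,0]<640)];k=np.polyfit(Q[:,2],Q[:,0],1);print("lid",len(Q),np.degrees(np.arctan(k[0])),np.polyval(k,46))
print("door y",np.percentile(f[:,1],[1,99]))
E
```

```text
tool [[624.4 -37.4 258.7]] 0.046748225709924644 [ 0.3 -0.6  0.7]
scene 60 53 [570.4 572.6 574.4 579.2]
scene 80 58 [578.4 580.2 582.6 586.5]
scene 100 64 [585.7 588.8 590.4 594.5]
scene 120 65 [594.7 597.5 598.9 611.7]
scene 140 75 [602.  605.2 606.5 613.4]
scene 160 68 [610.7 613.2 614.8 620.7]
scene 180 74 [618.2 621.5 622.6 638.9]
scene 200 0 0
top 60 63 [571.4 574.2 575.9 580.1]
top 80 56 [579.  581.7 583.2 586.4]
top 100 76 [586.4 589.3 590.8 595.3]
top 120 69 [595.2 597.6 599.5 603.1]
top 140 75 [603.  605.5 607.1 611.2]
top 160 77 [611.2 613.5 615.  619.1]
top 180 182 [619.8 624.8 629.4 642. ]
top 200 0 0
door lean 21.647010403248416
lid 84 20.098629437453226 590.4079753189852
door y [-240.6475445  -120.10801324]
```

View pics/s3.png

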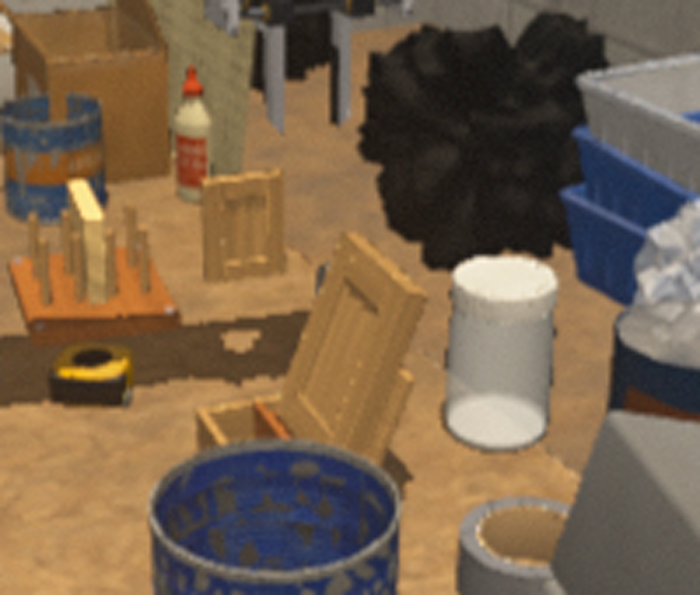

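The door stands in the groove at (320,440) and leans about 21.6° flat against the lid, centred. The rack board, tape measure and other items are undisturbed, and the gripper is clear.

```bash
python3 -c "
from station import ctrl
print(ctrl.hand_in())"
```

```text
the job is handed in; nothing more can be done
None
```

I raised the lid to about 111° and set the door in the groove, centred and leaning flat against the lid (measured lean about 21.6°). The job is handed in at about 25 s of the 72 s allowed; the judge's result was not shown.

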